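# Bring the toggle latch round to the front of the hardware carousel

### The arm

A 6-joint arm with a two-finger parallel gripper is mounted at the origin on the work surface. World frame = base frame: x ahead of the robot, y to its left, z up, the work surface at z = 0. Lengths are in mm, angles in degrees, forces in N, time in s.
With the tool pointing down it reaches from about 300 to 850 mm from the base axis. Payload 4.2 kg.
Tool frame: the origin (TCP) lies midway between the tips of the shut fingers; the grasp point (between the pads) lies 19 mm behind it (env.grip_point_offset is the distance from the TCP to the grasp point, in mm); z points along the fingers, x is the direction in which the jaws open and shut, and the axes are right-handed (so a half turn about z gives the same grasp; the last joint's range is limited). The gripper opens to 91 mm and grips with 3 to 60 N. Pads are 32 mm wide; open, the fingers measure 118 mm over their backs; the gripper's body (76 mm by 178 mm) begins 60 mm behind the grasp point.
Start: joints at [-77.578, 18.312, 89.639, -0, 72.044, -1.146], TCP at [134.894, -558.973, 178.576] pointing down, gripper open.
Joint ranges: [-177.97, 177.97], [-48.28, 115.42], [12.27, 149.76], [-77.06, 257.06], [2.81, 150.46], [-146.56, 146.56]. Speed limits (degrees/s): [147.25, 147.25, 180, 180, 180, 180].

### API

Orientations are given as [roll, pitch, yaw] about the fixed x, y, z axes, in that order (R = Rz(yaw) Ry(pitch) Rx(roll)).
In Python, from workcell import env gives the robot as it stands.
- The arm moves only by the shell command python3 -m pendant 'ROWS' [FORCE]. ROWS is JSON, a list of rows, each an object with "xyz": the shift along the tool's x, y, z in m, a list of three; "roll": the turn about the tool's z in degrees; "jaw": the closure, from 0 (fully open) to 1 (shut). A call has exactly 8 rows; each row is the pose to reach, as a shift and turn from the pose commanded when the call began, along the tool's axes at that moment; what a row does not reach only later rows make up. A row lasts 1/8 s, in which the tool goes at most 62.5 mm and 10.7 degrees, less where a joint would pass 70% of its speed; a pose out of reach is approached as far as the arm can. A call with a gripper value outside its range is refused whole. The fingers move at their own pace and stop on an object; FORCE is the grip in N (left out, the last holds). Time passes only in rows, so rows that repeat a pose let the fingers close, or fill a call up. It gives the time, the measured TCP pose, the force and the opening at its end, in the units of the state.
- env.state(): the state, without advancing time (a new reading comes with each control period).
- env.grab_frame(name): name is "side" or "top" or "wrist"; returns (picture, depth): 420x560x3 uint8, blue, green, red; 420x560 float32, mm along the optical axis (not along the pixel's ray), 0 where there is no reading.
- env.camera_params(name): a dict with "camera_matrix" (3x3 intrinsics, pixels), "D" ([k1, k2, p1, p2, k3] as OpenCV has them; the pictures are not rectified), "cam_to_world" (4x4, takes a point from camera to world coordinates); the wrist camera has in their place "hand_eye" (4x4, takes a point from camera to tool coordinates, whose origin is the TCP and whose axes are the tool frame's). Camera axes: x right, y up, looking along -z (the intrinsics and any distortion apply to the point x, -y, -z); pixel columns grow to the right and rows downward; lengths in mm; the calibration is good to about 2 mm. A picture is of the moment at which its call begins: read the wrist's pose just before it. camera_params takes no time and is no camera call.
- env.job_done(): hands the job in, once; it reports no verdict.
The state is a dict: "time_s": time; "qpos": joint angles; "qvel": joint speeds; "effort": joint torques, N m; "ee_pos": TCP position; "ee_rot": TCP orientation; "force": force on the tool from outside, world axes, zero at the start; "torque": the same for the moment, N m; "gripper_width": finger opening in mm.
Only numpy, scipy, OpenCV 4.12 (cv2) and the standard library are available. Lean on these libraries where they do the work, as an engineer would, in place of code of your own. Each camera call takes 0.05 s, during which the arm holds its last target. There are 200 camera calls.

### The job

On the box-maker's bench stands a round plywood carousel with six bays of fittings. Gently push the carousel round, by its rim or one of the pegs that stand on the rim, until the bay with the toggle latch faces the front: the peg of that bay in line with the diamond-shaped wooden marker on the fixed base. Leave the fittings lying in their bays without touching them and everything else on the bench in its place, and finish with the carousel at rest.

Things in the scene. Friction and masses are not known exactly. Their poses are not given: they have to be found in the camera images.
- base: fixed base, mostly under the turntable. Origin on the bench at the vertical turning axis; its own -x is the FRONT. There a 45 mm wide, 12 mm high plywood tongue runs out to 210 mm from the axis and carries the marker: a 24 mm square dark wood block set cornerwise like a diamond, centre 182 mm and inner corner 165 mm from the axis, top 30 mm above the bench.
- carousel: plywood disc, radius 155, top 45 mm above the bench; origin on the axis at its underside (30 mm up); own -x = middle of the latch's bay. Turns both ways, no stop within a turn; stays where left (friction 0.12 N m). Hexagonal fence (110 mm to flats, 127 to corners) and bay walls 27 mm high, hub 45. On the rim 6 pegs, diameter 14, 40 high, 138 mm from the axis, one mid-bay each, 60 deg apart.
- latch_peg (a point): centre of the top of the peg that stands before the latch's bay; on the carousel, 138 mm from the axis, 85 mm above the bench. It must end in line with the marker, on the base's -x side.
- latch_bay (a point): point on the floor of the latch's bay, on the bay's middle line, 68 mm from the axis, 45 mm above the bench.
- latch: the toggle latch (box catch): loose, steel, 57 x 40 x 16 mm, a 40 mm wide plate with a raised lever on it and a wire loop that runs to a second, narrower plate; lies flat in its bay, narrow end towards the axis. Origin under its middle, 45 mm above the bench. Only to be carried round by the carousel.
- jar: small lidded glass jar, 36 mm diameter, 42 mm high, loose in another bay; origin under its centre.
- hinge: steel butt hinge lying open, 44 x 34 x 6 mm, flat with a thin barrel along its middle, loose in another bay; origin under its centre.
- pull: turned wooden drawer pull, 32 mm diameter, 32 mm high, loose in another bay; origin under its centre.
- corner: steel angle bracket, 34 x 34 x 31 mm, L-shaped with one upright leaf, loose in another bay; origin under its centre.
- tin: flat round aluminium tin, 42 mm diameter, 24 mm high, loose in another bay; origin under its centre.
- glue: white glue bottle, 60 mm diameter, 170 mm high, standing loose on the bench at the left; origin under its centre.
- mallet: wooden mallet lying on the bench at the right, handle 200 mm long pointing along its -x, head 60 x 110 x 60 mm centred 50 mm along its +x; origin on the bench.
- batten: loose wooden batten, 240 x 35 x 20 mm, lying on the bench at the left; origin under its centre.

How it is judged (in metres and radians):
On the way, in this order (a step that is already met when the one before it is completed fails the run):
1. the fingers push the carousel (contact force between the fingers and carousel above 0.2 N), for 0.05 s.
2. the latch's bay comes to the front (x of latch_peg in the frame of base below -0.1 m and y of latch_peg in the frame of base between -0.016 and 0.016 m), for 0.1 s.
At the end, for the whole second after the job is handed in: The peg of the latch's bay is on the marker's side, within 16 mm (about 7 degrees) of the line from axis to marker; the carousel is at rest (under 0.05 rad/s); the latch lies within 30 mm of its bay's point; all fittings lie on the carousel's floor (40 to 55 mm above the bench) (all of step 2 and angular speed of carousel below 0.05 rad/s and horizontal distance between latch and latch_bay below 0.03 m and height (world z) of latch between 0.04 and 0.055 m and height (world z) of jar between 0.04 and 0.055 m and height (world z) of hinge between 0.04 and 0.055 m and height (world z) of pull between 0.04 and 0.055 m and height (world z) of corner between 0.04 and 0.055 m and height (world z) of tin between 0.04 and 0.055 m); the robot touches nothing.
It fails at once if a fitting is lifted out of its bay (more than 15 mm) (height (world z) of any of latch, jar, hinge, pull, corner, tin above 0.06 m).
It fails at once if a fitting in a bay is touched by the robot (over 0.5 N) (contact force between any of the fingers, the arm and latch above 0.5 N or contact force between any of the fingers, the arm and jar above 0.5 N or contact force between any of the fingers, the arm and hinge above 0.5 N or contact force between any of the fingers, the arm and pull above 0.5 N or contact force between any of the fingers, the arm and corner above 0.5 N or contact force between any of the fingers, the arm and tin above 0.5 N).
It fails at once if the carousel is flung round (over 3 rad/s) (angular speed of carousel above 3 rad/s).
It fails at once if the carousel is pushed or squeezed with over 25 N (contact force between any of the fingers, the arm and carousel above 25 N).
It fails at once if the glue, mallet or batten is moved by more than 20 mm (distance of any of glue, mallet, batten from where it was at the start of the episode above 0.02 m).
It also fails if it takes over 48 s, if anything falls off the work surface, if the arm or the gripper's body presses on something with over 40 N, if the wrist force passes 120 N, or if a joint passes its speed limit or range.

## Working session

There is one attempt and no reset: what is moved stays moved. The work goes in short steps, Python scripts to look and compute and a shell command to move; the robot and the scene stay as the last step left them, time stands still between calls to the robot, and variables do not carry over. Pictures are saved under pics/ and viewed, about 8 in all and at most 12, crops included, and the job is handed in when it is done.

```bash
mkdir -p pics; cat > h.py <<'E'
import numpy as np, cv2
from workcell import env
def pts(name,uv,z):
    c=env.camera_params(name);K=np.array(c["camera_matrix"]);D=np.array(c["D"],float);T=np.array(c["cam_to_world"])
    n=cv2.undistortPoints(np.array(uv,float).reshape(-1,1,2),K,D).reshape(-1,2)
    d=np.c_[n[:,0],-n[:,1],-np.ones(len(n))]@T[:3,:3].T;o=T[:3,3]
    return o+d*((z-o[2])/d[:,2])[:,None]
E
python3 - <<'E'
from h import *
for n in("top","side"):
    p,d=env.grab_frame(n);cv2.imwrite(f"pics/{n}0.png",p);np.save(n+"0.npy",d)
    print(n,np.round(env.camera_params(n)["cam_to_world"],2).tolist())
s=env.state();print(s)
E
```

```text
top [[-0.0, 1.0, -0.09, 473.41], [-1.0, -0.0, 0.02, 53.49], [0.02, 0.09, 1.0, 1403.38], [0.0, 0.0, 0.0, 1.0]]
side [[-0.96, 0.19, -0.21, 335.9], [-0.28, -0.62, 0.73, 901.82], [0.0, 0.76, 0.65, 876.55], [0.0, 0.0, 0.0, 1.0]]
{'time_s': 0.1, 'qpos': array([-7.75791836e+01,  1.83451026e+01,  8.97013709e+01, -2.86676979e-03,
        7.20427365e+01, -1.14565757e+00]), 'qvel': array([ 0.03727313, -0.10183844, -0.12860788,  0.07159744, -0.02814718,
       -0.02165883]), 'effort': array([-1.85481695e-04, -4.13332736e+01, -2.32509005e+01,  7.28275348e-02,
        4.21406084e-02, -5.75559807e-05]), 'ee_pos': array([ 134.75372832, -558.45128073,  177.81997318]), 'ee_rot': array([ 1.79999058e+02,  8.92466744e-02, -7.64326408e+01]), 'force': array([-0.56760923,  0.07654707,  0.42410757]), 'torque': array([-0.02750552,  0.02413624, -0.04213648]), 'gripper_width': 91.6704002565566}
```

View pics/top0.png

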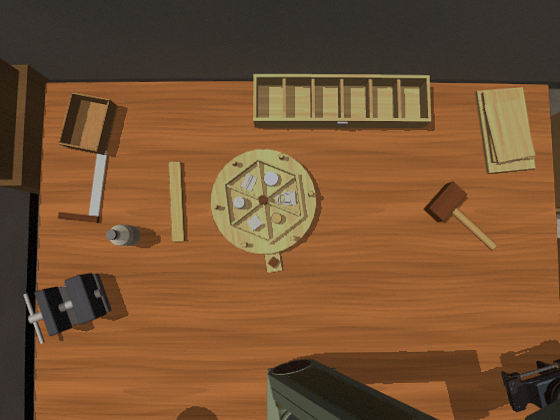

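View pics/side0.png

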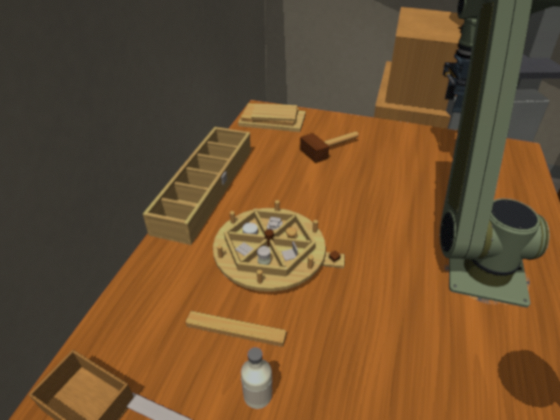

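```bash
python3 - <<'E'
from h import *
p=cv2.imread("pics/top0.png");cv2.imwrite("pics/topc.png",cv2.resize(p[140:280,200:330],None,fx=4.2,fy=4.2,interpolation=cv2.INTER_CUBIC))
p=cv2.imread("pics/side0.png");cv2.imwrite("pics/sidec.png",cv2.resize(p[190:300,205:355],None,fx=5,fy=5,interpolation=cv2.INTER_CUBIC))
E
```

```text
(no output)
```

View pics/topc.png

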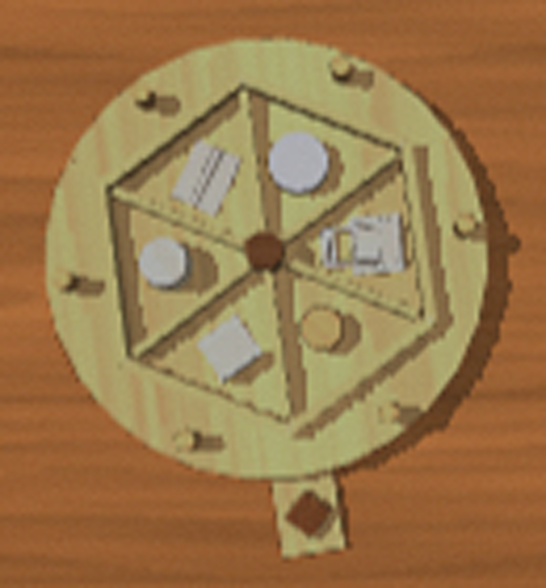

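View pics/sidec.png

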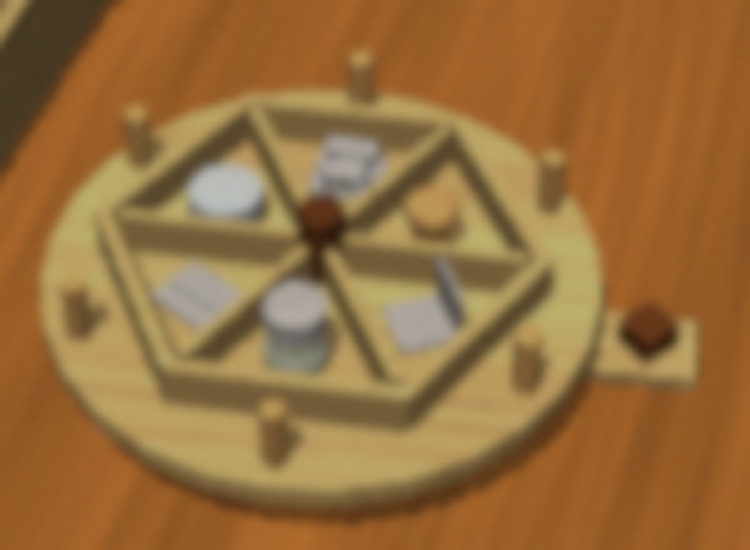

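```bash
python3 - <<'E'
from h import *
f=lambda L:[(200+(x+.5)/4.2-.5,140+(y+.5)/4.2-.5) for x,y in L]
P=pts("top",f([(342,67),(145,98),(68,281),(185,438),(388,410),(462,225)]),85);M=pts("top",f([(310,513)]),30)[0]
g=lambda L:[(205+(x+.5)/5-.5,190+(y+.5)/5-.5) for x,y in L]
Ps=pts("side",g([(135,110),(72,280),(274,406),(530,336),(552,157),(361,58)]),85);Ms=pts("side",g([(650,325)]),30)[0]
for P,M in((P,M),(Ps,Ms)):
    c=P.mean(0);v=P-c;print(c.round(1),M.round(1),np.hypot(*v[:,:2].T).round(1))
    m=M-c;am=np.degrees(np.arctan2(m[1],m[0]));print("marker r,ang",np.hypot(*m[:2]),am)
    a=np.degrees(np.arctan2(v[:,1],v[:,0]));print(a.round(1),((am-a)%360).round(1)); print(P[:,:2].round(0).tolist())
print(pts("top",[(122,233)],170),pts("top",[(170,160),(186,241),(182,162)],20), pts("top",[(425,210),(495,247)],60))
E
```

```text
[596.6 110.5  85. ] [419.3  81.2  30. ] [137.1 133.6 134.2 135.9 134.9 134.6]
marker r,ang 179.71207521832375 -170.60797188321058
[ -22.3   37.9   98.3  156.9 -142.1  -82.1] [211.7 151.5  91.1  32.5 331.5 271.5]
[[723.0, 59.0], [702.0, 193.0], [577.0, 243.0], [472.0, 164.0], [490.0, 28.0], [615.0, -23.0]]
[595.7 109.8  85. ] [414.7  84.9  30. ] [139.1 138.3 137.1 139.4 137.2 137.2]
marker r,ang 182.66097751652876 -172.1443938433687
[ -22.6   37.3   97.9  157.5 -142.6  -82.4] [210.5 150.6  89.9  30.4 330.4 270.2]
[[724.0, 56.0], [706.0, 194.0], [577.0, 246.0], [467.0, 163.0], [487.0, 26.0], [614.0, -26.0]]
[[500.51908062 479.23424571 170.        ]] [[722.62456864 392.23327177  20.        ]
 [480.27235827 339.83057665  20.        ]
 [716.4663975  355.95308885  20.        ]] [[ 568.29325757 -361.65847854   60.        ]
 [ 458.97958999 -568.52392668   60.        ]]
```

```bash
cat >> h.py <<'E'
from scipy.spatial.transform import Rotation as Ro
def go(targets):  # list of (x,y,z,yaw) world -> tool-frame shifts (m), roll
    s=env.state();R=Ro.from_euler('xyz',s['ee_rot'],degrees=True).as_matrix()
    for t in targets:
        d=(R.T@(np.array(t[:3])-s['ee_pos']))/1000
        r=-((t[3]-s['ee_rot'][2]+180)%360-180)
        print(np.round(d,4).tolist(),round(r,1))
def arc(a,r,z,c=(596,110)):
    t=np.radians(a);return(c[0]+r*np.cos(t),c[1]+r*np.sin(t),z,a+90)
E
python3 - <<'E'
from h import *
go([arc(-82.3,138,178)])
E
```

```text
[-0.4043, -0.5911, 0.0004] -84.1
```

```bash
python3 -m pendant '[{"xyz":[-0.03,-0.045,0],"roll":-7,"jaw":0.6},{"xyz":[-0.064,-0.094,0],"roll":-14,"jaw":0.6},{"xyz":[-0.098,-0.143,0],"roll":-21,"jaw":0.6},{"xyz":[-0.132,-0.193,0],"roll":-28,"jaw":0.6},{"xyz":[-0.166,-0.243,0],"roll":-35,"jaw":0.6},{"xyz":[-0.2,-0.293,0],"roll":-42,"jaw":0.6},{"xyz":[-0.234,-0.343,0],"roll":-49,"jaw":0.6},{"xyz":[-0.265,-0.388,0],"roll":-56,"jaw":0.6}]'
python3 - <<'E'
from h import *
go([arc(-82.3,138,150)])
E
```

```text
time_s: 1.1
ee_pos: [450.9, -208.5, 178.3]
ee_rot: [180.0, 0.0, -20.2]
force: [0.1, -0.9, -0.3]
gripper_width: 36.5
[0.0909, -0.227, 0.0283] -27.9
```

```bash
python3 -m pendant '[{"xyz":[0.015,-0.038,0],"roll":-6,"jaw":0.6},{"xyz":[0.033,-0.083,0],"roll":-12,"jaw":0.6},{"xyz":[0.052,-0.13,0],"roll":-18,"jaw":0.6},{"xyz":[0.07,-0.175,0.01],"roll":-23,"jaw":0.6},{"xyz":[0.084,-0.21,0.02],"roll":-27,"jaw":0.6},{"xyz":[0.091,-0.227,0.028],"roll":-28,"jaw":0.6},{"xyz":[0.091,-0.227,0.028],"roll":-28,"jaw":0.6},{"xyz":[0.091,-0.227,0.028],"roll":-28,"jaw":0.6}]'
python3 - <<'E'
from h import *
s=env.state()
p,d=env.grab_frame("wrist");cv2.imwrite("pics/w1.png",p);np.save("w1.npy",d)
print(s['ee_pos'],s['ee_rot'])
print(np.round(env.camera_params("wrist")["hand_eye"],2).tolist())
E
```

```text
time_s: 2.1
ee_pos: [613.7, -30.5, 150.8]
ee_rot: [180.0, 0.0, 7.5]
force: [0.1, 0.1, -0.5]
gripper_width: 36.3
[613.68254119 -30.47512382 150.80594964] [1.79967424e+02 2.97496900e-02 7.48755000e+00]
[[1.0, -0.0, -0.0, -1.5], [-0.0, -0.96, -0.26, -74.05], [-0.0, 0.26, -0.96, -206.0], [0.0, 0.0, 0.0, 1.0]]
```

View pics/w1.png

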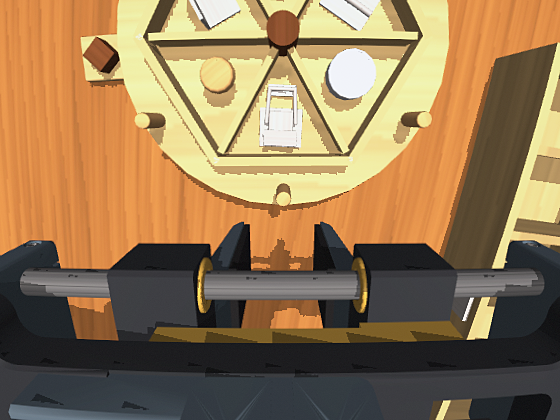

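```bash
cat >> h.py <<'E'
def wpts(uv,z,s):
    c=env.camera_params("wrist");K=np.array(c["camera_matrix"]);D=np.array(c["D"],float);H=np.array(c["hand_eye"])
    R=Ro.from_euler('xyz',s['ee_rot'],degrees=True).as_matrix()
    n=cv2.undistortPoints(np.array(uv,float).reshape(-1,1,2),K,D).reshape(-1,2)
    d=np.c_[n[:,0],-n[:,1],-np.ones(len(n))]@H[:3,:3].T@R.T;o=R@H[:3,3]+s['ee_pos']
    return o+d*((z-o[2])/d[:,2])[:,None]
E
python3 - <<'E'
from h import *
s=env.state()
P=wpts([(143,119),(283,197),(424,118)],85,s)[:,:2];M=wpts([(101,54)],30,s)[0,:2]
print(P.round(1).tolist(),M)
# axis: peg2 bisector: c = p1+p3-p2 (hexagon, 60deg neighbours)
c=P[0]+P[2]-P[1];print(c,np.hypot(*(P-c).T),np.hypot(*(M-c)),np.degrees(np.arctan2(*(P-c).T[::-1])),np.degrees(np.arctan2(*(M-c)[::-1])))
go([arc(-82.3,138,150),arc(-82.3,138,58)])
E
```

```text
[[486.7, 27.8], [612.8, -24.1], [721.7, 59.7]] [418.44951252  82.75345514]
[595.63706117 111.56406726] [137.4345407  136.7453036  136.32553759] 179.5145642229116 [-142.43071851  -82.79990005  -22.36397548] -170.7645579115708
[0.0012, -0.0037, 0.0011] -0.2
[0.0012, -0.0038, 0.0931] -0.2
```

```bash
python3 -m pendant '[{"xyz":[0,-0.002,0.015],"roll":0,"jaw":0.6},{"xyz":[0,-0.003,0.03],"roll":0,"jaw":0.6},{"xyz":[0,-0.003,0.045],"roll":0,"jaw":0.6},{"xyz":[0,-0.003,0.06],"roll":0,"jaw":0.6},{"xyz":[0,-0.003,0.075],"roll":0,"jaw":0.6},{"xyz":[0,-0.003,0.087],"roll":0,"jaw":0.6},{"xyz":[0,-0.003,0.092],"roll":0,"jaw":0.6},{"xyz":[0,-0.003,0.092],"roll":0,"jaw":0.65}]'
python3 - <<'E'
from h import *
# first call: 8 steps of 3 deg
go([arc(-82.8-k*4,138.5,58,(596,110.5)) for k in range(0,9)])
E
```

```text
time_s: 3.15
ee_pos: [614.0, -26.4, 58.3]
ee_rot: [180.0, 0.0, 7.6]
force: [-0.1, -0.4, 0.1]
gripper_width: 32.3
[-0.0007, 0.0004, 0.0003] 0.4
[-0.0104, -0.0, 0.0003] 4.4
[-0.02, -0.0011, 0.0003] 8.4
[-0.0295, -0.0028, 0.0003] 12.4
[-0.0389, -0.0052, 0.0003] 16.4
[-0.0481, -0.0083, 0.0003] 20.4
[-0.057, -0.0119, 0.0003] 24.4
[-0.0657, -0.0162, 0.0003] 28.4
[-0.074, -0.0211, 0.0003] 32.4
```

```bash
python3 -m pendant '[{"xyz":[-0.003,0,0],"roll":1,"jaw":0.65},{"xyz":[-0.006,0,0],"roll":2,"jaw":0.65},{"xyz":[-0.008,0,0],"roll":3,"jaw":0.65},{"xyz":[-0.0095,0,0],"roll":4,"jaw":0.65},{"xyz":[-0.011,0,0],"roll":5,"jaw":0.65},{"xyz":[-0.0125,0,0],"roll":5.5,"jaw":0.65},{"xyz":[-0.0145,-0.0005,0],"roll":6,"jaw":0.65},{"xyz":[-0.017,-0.0007,0],"roll":7,"jaw":0.65}]'
python3 - <<'E'
from h import *
s=env.state();v=s['ee_pos'][:2]-[596,110.5];a=np.degrees(np.arctan2(v[1],v[0]));print(a,s['force'])
go([arc(a-k*4,138.5,58,(596,110.5)) for k in range(0,9)])
E
```

```text
time_s: 4.15
ee_pos: [596.9, -28.0, 58.5]
ee_rot: [180.0, 0.0, 0.5]
force: [-0.6, -0.7, 0.6]
gripper_width: 32.0
-89.62226625963503 [-0.55528488 -0.74206418  0.55965537]
[-0.0, 0.0, 0.0005] 0.1
[-0.0097, -0.0003, 0.0005] 4.1
[-0.0193, -0.0013, 0.0005] 8.1
[-0.0288, -0.003, 0.0005] 12.1
[-0.0382, -0.0054, 0.0005] 16.1
[-0.0474, -0.0084, 0.0005] 20.1
[-0.0563, -0.0121, 0.0005] 24.1
[-0.065, -0.0163, 0.0005] 28.1
[-0.0733, -0.0212, 0.0005] 32.1
```

```bash
python3 -m pendant '[{"xyz":[-0.004,0,0],"roll":2,"jaw":0.65},{"xyz":[-0.0097,-0.0003,0],"roll":4,"jaw":0.65},{"xyz":[-0.0169,-0.001,0],"roll":7,"jaw":0.65},{"xyz":[-0.0241,-0.002,0],"roll":10,"jaw":0.65},{"xyz":[-0.0312,-0.0036,0],"roll":13,"jaw":0.65},{"xyz":[-0.0382,-0.0054,0],"roll":16,"jaw":0.65},{"xyz":[-0.0451,-0.0076,0],"roll":19,"jaw":0.65},{"xyz":[-0.0519,-0.0102,0],"roll":22,"jaw":0.65}]'
python3 - <<'E'
from h import *
s=env.state();v=s['ee_pos'][:2]-[596,110.5];a=np.degrees(np.arctan2(v[1],v[0]));print(a,s['force'])
go([arc(a-k*4,138.5,58,(596,110.5)) for k in range(0,9)])
env_pic,_=env.grab_frame("side");cv2.imwrite("pics/s2.png",cv2.resize(env_pic[170:300,185:365],None,fx=4,fy=4))
E
```

```text
time_s: 5.15
ee_pos: [544.5, -18.2, 58.6]
ee_rot: [180.0, -0.0, -21.6]
force: [1.0, -0.3, -0.4]
gripper_width: 32.0
-111.80710882758137 [ 0.98377411 -0.25307669 -0.38912142]
[0.0, -0.0001, 0.0006] 0.2
[-0.0097, -0.0005, 0.0006] 4.2
[-0.0193, -0.0016, 0.0006] 8.2
[-0.0288, -0.0033, 0.0006] 12.2
[-0.0382, -0.0056, 0.0006] 16.2
[-0.0473, -0.0087, 0.0006] 20.2
[-0.0563, -0.0123, 0.0006] 24.2
[-0.065, -0.0166, 0.0006] 28.2
[-0.0733, -0.0215, 0.0006] 32.2
```

View pics/s2.png

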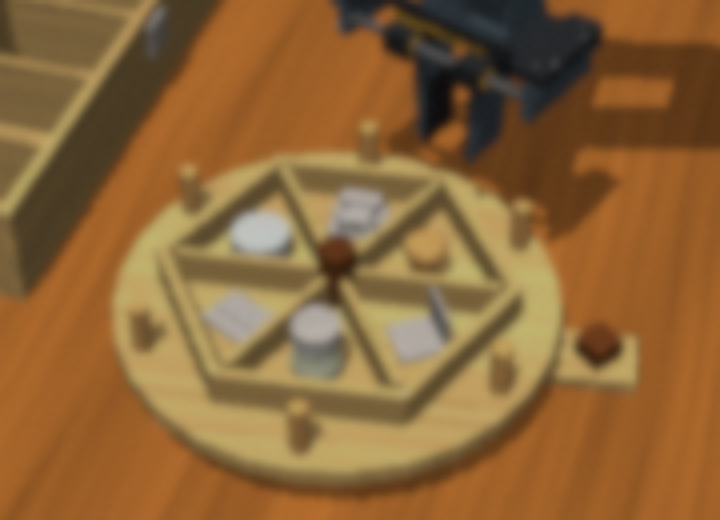

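```bash
python3 - <<'E'
from h import *
p,d=env.grab_frame("side");s=env.state();print(s['ee_pos'])
c=env.camera_params("side");K=np.array(c["camera_matrix"]);D=np.array(c["D"],float);T=np.array(c["cam_to_world"])
def proj(P):
    q=(np.array(P)-T[:3,3])@T[:3,:3];r=cv2.projectPoints(np.array([[q[0],-q[1],-q[2]]]),np.zeros(3),np.zeros(3),K,D)[0];return r.ravel().round(1)
print("tcp px crop",(proj(s['ee_pos'])-[185,170])*4,"peg px crop",(proj([614,-26,85])-[185,170])*4)
uv=np.array([(x,y) for y in range(185,215,2) for x in range(285,312,2)])
n=cv2.undistortPoints(uv.reshape(-1,1,2).astype(float),K,D).reshape(-1,2);z=d[uv[:,1],uv[:,0]][:,None]
W=np.c_[n[:,0],-n[:,1],-np.ones(len(n))]*z@T[:3,:3].T+T[:3,3]
dark=p[uv[:,1],uv[:,0]].max(1)<70
print(np.c_[((uv-[185,170])*4)[dark],W[dark].round(0)].astype(int).tolist())
E
```

```text
[544.05002842 -18.09994833  58.58138713]
tcp px crop [455.2 176.8] peg px crop [366.8 124.8]
[[416, 60, 575, -15, 161], [424, 60, 568, -10, 167], [432, 60, 565, -19, 161], [440, 60, 551, 14, 188], [456, 60, 537, 25, 199], [464, 60, 532, 23, 198], [472, 60, 527, 22, 199], [480, 60, 523, 16, 195], [488, 60, 518, 16, 196], [496, 60, 513, 14, 196], [504, 60, 505, 25, 206], [424, 68, 568, -10, 160], [432, 68, 565, -20, 153], [440, 68, 560, -25, 150], [448, 68, 556, -33, 145], [456, 68, 537, 25, 192], [464, 68, 531, 27, 195], [472, 68, 525, 30, 198], [480, 68, 520, 30, 199], [496, 68, 512, 14, 189], [504, 68, 508, 6, 184], [424, 76, 568, -11, 152], [432, 76, 563, -14, 151], [440, 76, 559, -23, 145], [448, 76, 556, -33, 139], [456, 76, 536, 27, 187], [464, 76, 531, 26, 187], [472, 76, 525, 31, 192], [480, 76, 520, 29, 192], [496, 76, 509, 27, 193], [504, 76, 509, 3, 176], [424, 84, 568, -11, 144], [432, 84, 563, -14, 143], [440, 84, 559, -23, 138], [448, 84, 556, -34, 130], [464, 84, 530, 30, 183], [472, 84, 524, 32, 186], [480, 84, 518, 34, 189], [424, 92, 568, -13, 136], [432, 92, 562, -1
[... 636 characters left out ...]
[504, 108, 542, -178, 1], [424, 116, 567, -12, 115], [432, 116, 563, -17, 112], [440, 116, 559, -25, 107], [448, 116, 556, -37, 99], [472, 116, 529, 6, 138], [480, 116, 523, 5, 139], [488, 116, 519, -4, 133], [496, 116, 516, -15, 125], [424, 124, 567, -11, 109], [432, 124, 563, -21, 102], [440, 124, 559, -27, 98], [472, 124, 528, 8, 133], [480, 124, 524, 2, 129], [488, 124, 519, -6, 124], [496, 124, 516, -20, 114], [424, 132, 566, -9, 103], [472, 132, 528, 5, 123], [480, 132, 524, 0, 120], [488, 132, 520, -9, 114], [496, 132, 516, -19, 108], [472, 140, 528, 7, 117], [480, 140, 523, 0, 113], [488, 140, 520, -12, 105], [472, 148, 527, 8, 111], [480, 148, 523, -3, 104], [472, 156, 527, 7, 103]]
```

```bash
cat >> h.py <<'E'
def tips(fn):
    p,d=env.grab_frame("side");s=env.state();print(s['ee_pos'].round(1),s['gripper_width'])
    c=env.camera_params("side");K=np.array(c["camera_matrix"]);D=np.array(c["D"],float);T=np.array(c["cam_to_world"])
    v,u=np.mgrid[120:300,185:365];uv=np.c_[u.ravel(),v.ravel()]
    n=cv2.undistortPoints(uv.reshape(-1,1,2).astype(float),K,D).reshape(-1,2);z=d[uv[:,1],uv[:,0]][:,None]
    W=np.c_[n[:,0],-n[:,1],-np.ones(len(n))]*z@T[:3,:3].T+T[:3,3]
    L=(W-s['ee_pos'])@Ro.from_euler('xyz',s['ee_rot'],degrees=True).as_matrix()
    k=(abs(L[:,0])<60)&(abs(L[:,1])<22)&(L[:,2]>-60)&(L[:,2]<10)&(W[:,2]>50+0)&(p[uv[:,1],uv[:,0]].max(1)<110)
    k=k&(p[uv[:,1],uv[:,0]][:,2]<p[uv[:,1],uv[:,0]][:,0]+15)
    for x in range(-60,60,10):
        m=k&(L[:,0]>=x)&(L[:,0]<x+10)
        if m.sum()>2: print(x,m.sum(),"max toolz",np.sort(L[m,2])[-3:].round(1))
    cv2.imwrite(fn,cv2.resize(p[120:270,205:365],None,fx=4,fy=4))
E
python3 -m pendant '[{"xyz":[0,0,-0.015],"roll":0,"jaw":0.65},{"xyz":[0,0,-0.03],"roll":0,"jaw":0.65},{"xyz":[0,0,-0.045],"roll":0,"jaw":0.65},{"xyz":[0,0,-0.06],"roll":0,"jaw":0.65},{"xyz":[0,0,-0.06],"roll":0,"jaw":0.65},{"xyz":[0,0,-0.06],"roll":0,"jaw":0.65},{"xyz":[0,0,-0.06],"roll":0,"jaw":0.65},{"xyz":[0,0,-0.06],"roll":0,"jaw":0.65}]'
python3 -c 'from h import *;tips("pics/a.png")'
python3 -m pendant '[{"xyz":[0,0,0],"roll":0,"jaw":1},{"xyz":[0,0,0],"roll":0,"jaw":1},{"xyz":[0,0,0],"roll":0,"jaw":1},{"xyz":[0,0,0],"roll":0,"jaw":1},{"xyz":[0,0,0],"roll":0,"jaw":1},{"xyz":[0,0,0],"roll":0,"jaw":1},{"xyz":[0,0,0],"roll":0,"jaw":1},{"xyz":[0,0,0],"roll":0,"jaw":1}]' 10
python3 -c 'from h import *;tips("pics/b.png")'
```

```text
time_s: 6.25
ee_pos: [544.8, -18.3, 118.0]
ee_rot: [180.0, 0.1, -21.4]
force: [-0.3, -1.0, 0.5]
gripper_width: 31.8
[544.8 -18.3 118.1] 32.2313152642438
-30 23 max toolz [-46.6 -45.9 -44.2]
10 26 max toolz [-44.5 -43.8 -43. ]
time_s: 7.3
ee_pos: [545.1, -18.3, 118.5]
ee_rot: [180.0, -0.0, -21.4]
force: [0.1, 0.5, -0.3]
gripper_width: 0.2
[545.1 -18.3 118.6] 0.7754524162008618
-20 4 max toolz [-57.1 -56.4 -53.6]
-10 26 max toolz [-44.4 -44.3 -43.9]
0 10 max toolz [-47.8 -45.8 -41.1]
```

```bash
python3 -c '
import cv2,numpy as np
a=[cv2.resize(cv2.imread(f"pics/{c}.png"),(400,375)) for c in "ab"];cv2.imwrite("pics/ab.png",np.hstack(a))'
```

```text
(no output)
```

View pics/ab.png

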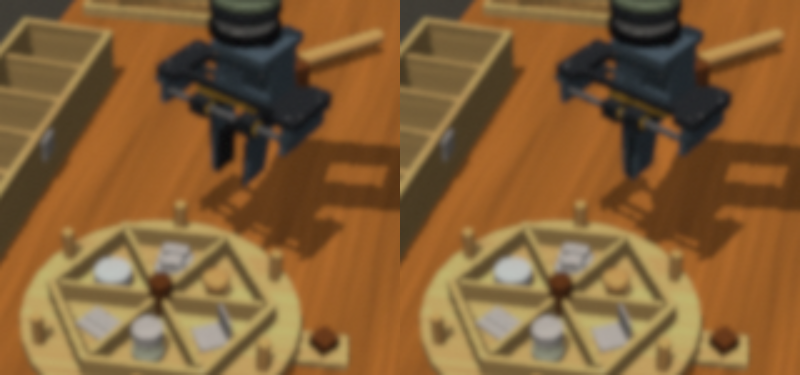

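```bash
python3 - <<'E'
from h import *
s=env.state()
p,d=env.grab_frame("wrist")
c=env.camera_params("wrist");K=np.array(c["camera_matrix"]);D=np.array(c["D"],float);H=np.array(c["hand_eye"])
def tool(d,u0,u1,v0,v1):
    v,u=np.mgrid[v0:v1,u0:u1];uv=np.c_[u.ravel(),v.ravel()]
    n=cv2.undistortPoints(uv.reshape(-1,1,2).astype(float),K,D).reshape(-1,2);z=d[uv[:,1],uv[:,0]][:,None]
    return np.c_[n[:,0],-n[:,1],-np.ones(len(n))]*z@H[:3,:3].T+H[:3,3],uv
for name,dd in(("open w1",np.load("w1.npy")),("shut",d)):
    L,uv=tool(dd,200,370,205,260)
    k=(L[:,2]<20)&(L[:,2]>-100)
    print(name,k.sum(),"min v",uv[k,1].min(),"z pct",np.percentile(L[k,2],[50,90,98,100]).round(1))
    t=k&(L[:,2]>np.percentile(L[k,2],95));print("tip pts x",np.percentile(L[t,0],[0,50,100]).round(1),"y",np.percentile(L[t,1],[0,50,100]).round(1),"z",L[t,2].mean())
# projected TCP pixel, peg known depth check
q=np.linalg.inv(H)@[0,0,0,1];print("TCP px",cv2.projectPoints(np.array([[q[0],-q[1],-q[2]]]),np.zeros(3),np.zeros(3),K,D)[0].ravel())
q=np.linalg.inv(H)@[0,0,-42,1];print("TCP-42 px",cv2.projectPoints(np.array([[q[0],-q[1],-q[2]]]),np.zeros(3),np.zeros(3),K,D)[0].ravel())
L,uv=tool(np.load("w1.npy"),240,260,175,180);print("rim height seen:",(150.8-L[:,2]).mean())
cv2.imwrite("pics/w2.png",p)
E
```

```text
open w1 2072 min v 222 z pct [-64.6 -42.6 -36.7 -34.6]
tip pts x [-25.5  17.1  23.1] y [-17.1 -15.    6.1] z -37.13115150694014
shut 1109 min v 222 z pct [-61.1 -42.4 -36.9 -34.8]
tip pts x [-8.8 -0.4  5.1] y [-17.1 -15.7 -14.6] z -37.56145178345638
TCP px [283.32416771 228.4553293 ]
TCP-42 px [283.77323666 253.57399617]
rim height seen: 47.88832263805775
```

View pics/w2.png

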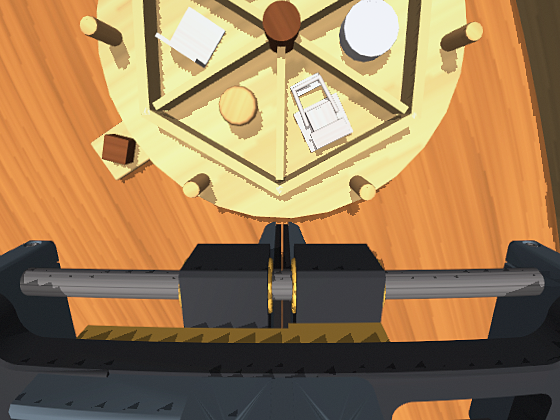

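```bash
python3 - <<'E'
from h import *
go([arc(-92,140,118,(596,110.5)),arc(-82.8,138.5,118,(596,110.5)),arc(-82.8,138.5,30,(596,110.5))])
E
```

```text
[0.0469, -0.0065, 0.0005] -19.4
[0.0667, -0.0169, 0.0005] -28.6
[0.0667, -0.0169, 0.0885] -28.6
```

```bash
python3 -m pendant '[{"xyz":[0.015,0,0],"roll":-7,"jaw":0.65},{"xyz":[0.035,-0.005,0],"roll":-15,"jaw":0.65},{"xyz":[0.055,-0.012,0],"roll":-23,"jaw":0.65},{"xyz":[0.0667,-0.0169,0],"roll":-28.6,"jaw":0.65},{"xyz":[0.0667,-0.0169,0.0],"roll":-28.6,"jaw":0.65},{"xyz":[0.0667,-0.0169,0.01],"roll":-28.6,"jaw":0.65},{"xyz":[0.0667,-0.0169,0.02],"roll":-28.6,"jaw":0.65},{"xyz":[0.0667,-0.0169,0.03],"roll":-28.6,"jaw":0.65}]'
python3 -m pendant '[{"xyz":[0,0,0.01],"roll":0,"jaw":0.65},{"xyz":[0,0,0.02],"roll":0,"jaw":0.65},{"xyz":[0,0,0.03],"roll":0,"jaw":0.65},{"xyz":[0,0,0.04],"roll":0,"jaw":0.65},{"xyz":[0,0,0.05],"roll":0,"jaw":0.65},{"xyz":[0,0,0.056],"roll":0,"jaw":0.65},{"xyz":[0,0,0.058],"roll":0,"jaw":0.65},{"xyz":[0,0,0.058],"roll":0,"jaw":0.65}]'
python3 - <<'E'
from h import *
go([arc(-82.8-k*4,138.5,30,(596,110.5)) for k in range(3)])
p,_=env.grab_frame("wrist");cv2.imwrite("pics/w3.png",p)
E
```

```text
time_s: 8.4
ee_pos: [612.6, -26.9, 87.6]
ee_rot: [-180.0, 0.1, 7.1]
force: [-0.6, -0.9, 0.7]
gripper_width: 32.2
time_s: 9.4
ee_pos: [613.5, -26.9, 30.6]
ee_rot: [180.0, -0.0, 7.2]
force: [0.4, -0.9, 0.3]
gripper_width: 32.0
[-0.0001, -0.0, 0.0006] -0.0
[-0.0098, -0.0004, 0.0006] 4.0
[-0.0194, -0.0014, 0.0006] 8.0
```

View pics/w3.png

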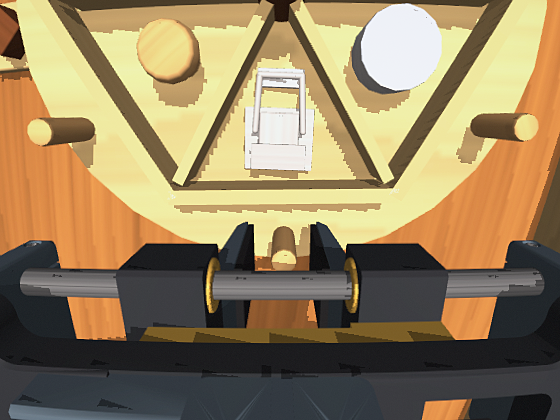

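The peg stands between the fingers, with its top at pixel (284,260). Starting a slow push.

```bash
python3 -m pendant '[{"xyz":[-0.003,0,0],"roll":1,"jaw":0.65},{"xyz":[-0.006,0,0],"roll":2,"jaw":0.65},{"xyz":[-0.008,0,0],"roll":3,"jaw":0.65},{"xyz":[-0.0095,0,0],"roll":4,"jaw":0.65},{"xyz":[-0.011,0,0],"roll":5,"jaw":0.65},{"xyz":[-0.0125,0,0],"roll":5.5,"jaw":0.65},{"xyz":[-0.0145,-0.0005,0],"roll":6,"jaw":0.65},{"xyz":[-0.017,-0.0007,0],"roll":7,"jaw":0.65}]'
python3 - <<'E'
from h import *
s=env.state();v=s['ee_pos'][:2]-[596,110.5];a=np.degrees(np.arctan2(v[1],v[0]));print(a,s['force'])
go([arc(a-k*4,138.5,30,(596,110.5)) for k in range(0,9)])
p,d=env.grab_frame("wrist")
m=(p[:,:,2]>150)&(p[:,:,1]>130)&(p[:,:,0]<190);print(s['ee_rot'])
cv2.imwrite("pics/w4.png",p)
# find the peg top between the fingers by brightness near row 260
print([ (r,np.flatnonzero(m[r,250:330])[[0,-1]]+250) for r in (256,260,264) if m[r,250:330].any()])
E
```

```text
time_s: 10.45
ee_pos: [596.4, -28.6, 30.6]
ee_rot: [180.0, -0.0, 0.1]
force: [1.0, -1.0, 0.6]
gripper_width: 31.7
-89.81710037854141 [ 0.9812803  -1.03482392  0.61084269]
[-0.0, -0.0006, 0.0006] -0.1
[-0.0097, -0.0009, 0.0006] 3.9
[-0.0193, -0.0019, 0.0006] 7.9
[-0.0288, -0.0036, 0.0006] 11.9
[-0.0382, -0.0059, 0.0006] 15.9
[-0.0474, -0.0089, 0.0006] 19.9
[-0.0563, -0.0125, 0.0006] 23.9
[-0.065, -0.0167, 0.0006] 27.9
[-0.0734, -0.0215, 0.0006] 31.9
[ 1.79976205e+02 -2.48233258e-02  1.11717521e-01]
[(256, array([258, 309])), (260, array([257, 310])), (264, array([288, 309]))]
```

```bash
python3 -m pendant '[{"xyz":[-0.004,-0.0004,0],"roll":2,"jaw":0.65},{"xyz":[-0.0097,-0.0008,0],"roll":4,"jaw":0.65},{"xyz":[-0.0169,-0.0015,0],"roll":7,"jaw":0.65},{"xyz":[-0.0241,-0.0026,0],"roll":10,"jaw":0.65},{"xyz":[-0.0312,-0.0041,0],"roll":13,"jaw":0.65},{"xyz":[-0.0382,-0.0059,0],"roll":16,"jaw":0.65},{"xyz":[-0.0451,-0.008,0],"roll":19,"jaw":0.65},{"xyz":[-0.0519,-0.0107,0],"roll":22,"jaw":0.65}]'
cat >> h.py <<'E'
def look(fn):
    s=env.state();v=s['ee_pos'][:2]-[596,110.5];a=np.degrees(np.arctan2(v[1],v[0]));print("tool ang",a.round(2),s['force'].round(1),"toolx+90 err",s['ee_rot'][2]-a-90)
    go([arc(a-k*3,138.5,30,(596,110.5)) for k in range(0,9)])
    p,d=env.grab_frame("top");q=cv2.resize(p[140:280,200:330],None,fx=4.2,fy=4.2,interpolation=cv2.INTER_CUBIC)
    w,_=env.grab_frame("wrist");cv2.imwrite(fn,np.hstack([q[:,:540],cv2.resize(w,None,fx=.46,fy=.46)[:0] if 0 else np.vstack([cv2.resize(w,(256,192)),np.zeros((q.shape[0]-192,256,3),np.uint8)])]))
    cv2.imwrite(fn.replace('.','w.'),w)
E
python3 -c 'from h import *;look("pics/l1.png")'
```

```text
time_s: 11.5
ee_pos: [543.6, -17.9, 30.5]
ee_rot: [180.0, 0.0, -22.0]
force: [0.7, -1.3, -0.1]
gripper_width: 32.1
tool ang -112.2 [ 0.7 -1.3 -0.1] toolx+90 err 0.20004676493999796
[0.0, -0.0002, 0.0005] 0.2
[-0.0072, -0.0004, 0.0005] 3.2
[-0.0145, -0.001, 0.0005] 6.2
[-0.0217, -0.0019, 0.0005] 9.2
[-0.0288, -0.0033, 0.0005] 12.2
[-0.0358, -0.005, 0.0005] 15.2
[-0.0428, -0.0071, 0.0005] 18.2
[-0.0496, -0.0095, 0.0005] 21.2
[-0.0563, -0.0123, 0.0005] 24.2
```

View pics/l1.png

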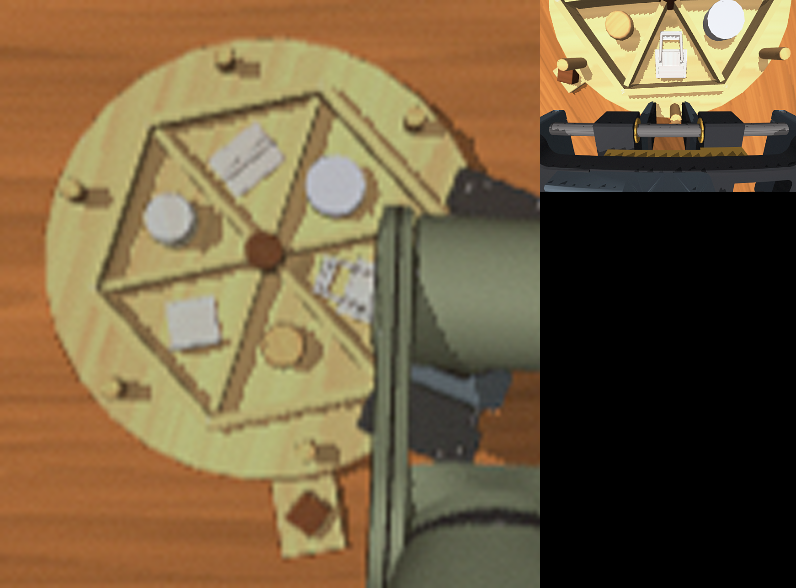

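The carousel follows: the top view shows it turned about 25° clockwise, with the fittings in their bays. Continuing.

```bash
python3 -m pendant '[{"xyz":[-0.0072,-0.0004,0],"roll":3,"jaw":0.65},{"xyz":[-0.0145,-0.001,0],"roll":6,"jaw":0.65},{"xyz":[-0.0217,-0.0019,0],"roll":9,"jaw":0.65},{"xyz":[-0.0288,-0.0033,0],"roll":12,"jaw":0.65},{"xyz":[-0.0358,-0.005,0],"roll":15,"jaw":0.65},{"xyz":[-0.0428,-0.0071,0],"roll":18,"jaw":0.65},{"xyz":[-0.0496,-0.0095,0],"roll":21,"jaw":0.65},{"xyz":[-0.0563,-0.0123,0],"roll":24,"jaw":0.65}]'
python3 -c 'from h import *;look("pics/l2.png")'
```

```text
time_s: 12.6
ee_pos: [496.5, 14.4, 30.6]
ee_rot: [180.0, -0.0, -45.9]
force: [1.0, -0.7, 0.6]
gripper_width: 31.8
tool ang -136.02 [ 1.  -0.7  0.6] toolx+90 err 0.11014025311604314
[-0.0, 0.0002, 0.0006] 0.1
[-0.0072, -0.0, 0.0006] 3.1
[-0.0145, -0.0006, 0.0006] 6.1
[-0.0217, -0.0016, 0.0006] 9.1
[-0.0288, -0.0029, 0.0006] 12.1
[-0.0358, -0.0046, 0.0006] 15.1
[-0.0428, -0.0067, 0.0006] 18.1
[-0.0496, -0.0091, 0.0006] 21.1
[-0.0563, -0.0119, 0.0006] 24.1
```

```bash
python3 -m pendant '[{"xyz":[-0.0072,0,0],"roll":3,"jaw":0.65},{"xyz":[-0.0145,-0.0006,0],"roll":6,"jaw":0.65},{"xyz":[-0.0217,-0.0016,0],"roll":9,"jaw":0.65},{"xyz":[-0.0288,-0.0029,0],"roll":12,"jaw":0.65},{"xyz":[-0.0358,-0.0046,0],"roll":15,"jaw":0.65},{"xyz":[-0.0428,-0.0067,0],"roll":18,"jaw":0.65},{"xyz":[-0.0496,-0.0091,0],"roll":21,"jaw":0.65},{"xyz":[-0.0563,-0.0119,0],"roll":24,"jaw":0.65}]'
python3 -c 'from h import *;look("pics/l3.png")'
```

```text
time_s: 13.7
ee_pos: [466.0, 63.1, 30.6]
ee_rot: [180.0, -0.0, -69.9]
force: [-0.4, -0.5, 1.5]
gripper_width: 32.4
tool ang -159.95 [-0.4 -0.5  1.5] toolx+90 err 0.09074554848351113
[-0.0, 0.0001, 0.0006] 0.1
[-0.0072, -0.0001, 0.0006] 3.1
[-0.0145, -0.0006, 0.0006] 6.1
[-0.0217, -0.0016, 0.0006] 9.1
[-0.0288, -0.0029, 0.0005] 12.1
[-0.0358, -0.0046, 0.0005] 15.1
[-0.0428, -0.0067, 0.0005] 18.1
[-0.0496, -0.0091, 0.0005] 21.1
[-0.0563, -0.0119, 0.0005] 24.1
```

View pics/l3w.png

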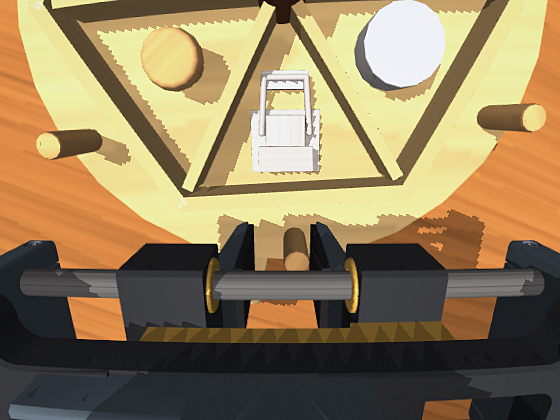

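```bash
python3 -m pendant '[{"xyz":[-0.006,0,0],"roll":2.5,"jaw":0.65},{"xyz":[-0.0121,-0.0004,0],"roll":5,"jaw":0.65},{"xyz":[-0.0181,-0.001,0],"roll":7.5,"jaw":0.65},{"xyz":[-0.0241,-0.002,0],"roll":10,"jaw":0.65},{"xyz":[-0.0288,-0.0029,0],"roll":12,"jaw":0.65},{"xyz":[-0.0324,-0.0037,0],"roll":13.5,"jaw":0.65},{"xyz":[-0.0348,-0.0043,0],"roll":14.5,"jaw":0.65},{"xyz":[-0.0356,-0.0045,0],"roll":15,"jaw":0.65}]'
python3 - <<'E'
from h import *
s=env.state();v=s['ee_pos'][:2]-[596,110.5];a=np.degrees(np.arctan2(v[1],v[0]));print(a)
for n in("top","wrist"):
    p,_=env.grab_frame(n);cv2.imwrite(f"pics/f_{n}.png",p)
w=p.astype(int)
# peg-top pixel columns in the gap
m=(w[:,:,2]>140)&(w[:,:,1]>110)
for r in (262,266,270):print(r,np.flatnonzero(m[r,250:320])+250)
go([arc(a+3.8,138.5,30,(596,110.5))])
E
```

```text
time_s: 14.8
ee_pos: [458.2, 98.2, 30.5]
ee_rot: [-180.0, -0.0, -84.8]
force: [0.2, -0.5, 0.6]
gripper_width: 31.8
-174.89923560977823
262 [255 256 257 258 259 260 267 268 269 270 271 272 273 274 275 276 277 278
 279 280 281 282 283 284 285 287 288 289 290 291 292 293 294 295 296 297
 298 299 300 301 302 303 304 305 306 307 308 309 310 311]
266 [255 256 257 258 259 260 261 262 263 268 269 270 271 272 273 274 275 276
 277 278 279 280 281 282 283 288 289 290 291 292 293 294 295 296 297 298
 299 300 301 302 303 304 305 306 307 308 309 310]
270 [279 293 294 295 296]
[0.0093, -0.0002, 0.0005] -3.7
```

Back off from the peg (about 7 mm off the pushing finger), lift straight up, then measure from above.

```bash
python3 -m pendant '[{"xyz":[0.003,0,0],"roll":0,"jaw":0.65},{"xyz":[0.007,0,0],"roll":0,"jaw":0.6},{"xyz":[0.008,0,0],"roll":0,"jaw":0.55},{"xyz":[0.008,0,-0.01],"roll":0,"jaw":0.55},{"xyz":[0.008,0,-0.03],"roll":0,"jaw":0.55},{"xyz":[0.008,0,-0.05],"roll":0,"jaw":0.55},{"xyz":[0.008,0,-0.075],"roll":0,"jaw":0.55},{"xyz":[0.008,0,-0.1],"roll":0,"jaw":0.55}]'
python3 -m pendant '[{"xyz":[0,0.01,-0.02],"roll":0,"jaw":0.55},{"xyz":[0,0.02,-0.03],"roll":0,"jaw":0.55},{"xyz":[0,0.04,-0.05],"roll":0,"jaw":0.55},{"xyz":[0,0.06,-0.07],"roll":0,"jaw":0.55},{"xyz":[0,0.07,-0.08],"roll":0,"jaw":0.55},{"xyz":[0,0.07,-0.08],"roll":0,"jaw":0.55},{"xyz":[0,0.07,-0.08],"roll":0,"jaw":0.55},{"xyz":[0,0.07,-0.08],"roll":0,"jaw":0.55}]'
python3 - <<'E'
from h import *
print(env.state()['ee_pos'],env.state()['ee_rot'])
p,_=env.grab_frame("wrist");cv2.imwrite("pics/w9.png",p)
t,_=env.grab_frame("top");cv2.imwrite("pics/t9.png",t)
E
```

```text
time_s: 15.9
ee_pos: [458.8, 90.3, 132.0]
ee_rot: [-180.0, 0.0, -84.8]
force: [0.5, -0.4, -0.4]
gripper_width: 40.9
time_s: 16.9
ee_pos: [389.1, 83.9, 209.7]
ee_rot: [179.9, -0.0, -84.8]
force: [-0.3, 0.1, 0.1]
gripper_width: 40.8
[389.09248189  83.89549468 209.73702056] [ 1.79910246e+02 -1.38354472e-02 -8.48367783e+01]
```

View pics/w9.png

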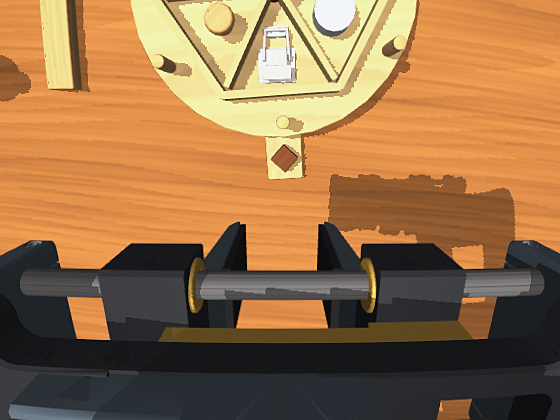

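The latch bay faces front: its peg is at (283,120), the marker diamond at (285,157), and the neighbouring pegs at (161,61) and (399,42). Checking the angle numerically.

```bash
python3 - <<'E'
from h import *
s=env.state()
P=wpts([(161,61),(283,120),(399,42)],85,s)[:,:2];M=wpts([(285,157)],30,s)[0,:2]
for c in(P[0]+P[2]-P[1],np.array([596,110.5])):
    a=np.degrees(np.arctan2(*(P-c).T[::-1]));m=np.degrees(np.arctan2(*(M-c)[::-1]))
    e=np.radians(a[1]-m);print(c.round(1),np.hypot(*(P-c).T).round(1),a.round(1),m.round(1),"lateral mm",138*np.sin(e))
    print("peg ang by neighbours",np.mean([a[0]-60 if a[0]<0 else a[0]-60, a[2]+60])%360,a%360)
# movement of batten/glue/mallet: diff in top view
A=cv2.imread("pics/top0.png").astype(int);B=cv2.imread("pics/t9.png").astype(int);D=np.abs(A-B).max(2)>40
for n,(x0,x1,y0,y1) in dict(glue=(100,150,215,255),batten=(160,192,155,248),mallet=(420,500,175,255)).items():print(n,D[y0:y1,x0:x1].sum())
E
```

```text
[592.1 107.9] [135.9 133.3 133.4] [ 128.9 -171.7 -110.4] -171.6 lateral mm -0.32563151378863614
peg ang by neighbours 9.227641519412323 [128.90279028 188.29717008 249.55249276]
[596.  110.5] [136.3 137.6 137.2] [ 130.9 -170.8 -111.6] -170.9 lateral mm 0.18178931678981364
peg ang by neighbours 9.644335695855865 [130.88615947 189.1523045  248.40251193]
glue 0
batten 0
mallet 0
```

```bash
python3 -c 'from workcell import env;print(env.job_done(),env.state()["time_s"])'
```

```text
the job is handed in; nothing more can be done
the job is handed in; nothing more can be done
```

I straddled the latch bay's peg with the part-open fingers and pushed the carousel slowly clockwise by about 88°. Then I backed off, lifted clear and handed the job in at about 17 s.

**What the last checks showed:**
- **Alignment:** in the wrist view the latch peg lies within about 0.3 mm of the axis–marker line. I put the real error at up to a few mm, because the calibration is good to about 2 mm and the marker direction differed by about 1.5° between the top and side cameras. The limit is 16 mm.
- **Bench items:** the glue, batten and mallet showed no change in the top view.
- **Fittings:** the latch lies in its bay. I did not measure the heights of the other fittings or check every one of them in the final picture. No step came near them.
- **Rest:** I did not measure the carousel's speed. The fingers had been clear of it for more than a second at hand-in.
- **Push force:** the wrist force stayed within about 2 N at the readings I took, at the end of each move.

**What failed or disagreed:** my first push missed the peg. The fingertips end about 40 mm behind the stated TCP, so they passed just over it without touching anything. I measured that offset with the side and wrist depth images and repeated the push lower.

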